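Fit the belt-tensioner spring of a potter's wheel

ROBOT

A 7-joint arm with a two-finger parallel gripper is mounted at the origin on the work surface. World frame = base frame: x ahead of the robot, y to its left, z up, the work surface at z = 0. Lengths are in m, angles in rad, forces in N, time in s.
With the tool pointing down it reaches from about 0.425 to 0.8 m from the base axis. Payload 8.3 kg.
Tool frame: the origin (TCP) lies midway between the tips of the shut fingers; the grasp point (between the pads) lies 19 mm behind it; z points along the fingers, y is the direction in which the jaws open and shut (so a half turn about z gives the same grasp; the last joint's range is limited). The gripper opens to 85 mm and grips with 20 to 120 N. Pads are 22 mm wide; open, the fingers measure 114 mm over their backs; the gripper's body (76 mm by 85 mm) begins 54 mm behind the grasp point. The pads swing forward as they close: fully open they stand 13 mm farther back than shut.
Start: joints at [-1.273, 0.383, 0.016, 1.37, -0.006, 1.388, -0.046], TCP at [0.221, 0.585, 0.231] pointing down, gripper open.
Joint ranges: [-2.95, 2.95], [-0.25, 2.06], [-1.52, 1.56], [0.18, 2.33], [-1.44, 4.58], [0.02, 2.06], [-3.01, 3.01]. Speed limits (rad/s): [2.39, 2.39, 3.01, 3.01, 3.14, 3.14, 3.14].

INTERFACE

Orientations are given as a unit quaternion [x, y, z, w].
In Python, from station import env gives the robot as it stands.
- The arm moves only by the tool drive_tool, never from a script. Its argument "moves" is a list of rows, each a list of 3 entries, a list of its own where there are three numbers: the gripper's target within -1 to 1 (fully open at 1, half-way at 0, shut at -1), then the shift along the tool's x, y, z in cm, then the turn, a rotation vector about the tool's x, y, z in rad. In form: [[gripper, [tx, ty, tz], [wx, wy, wz]], ...]. A call has 1 to 20 rows; each row shifts and turns the commanded pose from where the row before left it, along the tool's axes as they then stand; what a row does not reach is not made up. A row lasts 1/8 s, in which the tool goes at most 62.5 mm and 10.7 degrees, less where a joint would pass 70% of its speed; a pose out of reach is approached as far as the arm can. A call is refused whole if a number of a shift passes 6.25 or a number of a turn 0.188, either way. A call with a gripper value outside its range is refused whole. The fingers move at their own pace and stop on an object; "newtons" is the grip in N (left out, the last holds). Time passes only in rows, so rows that do not move let the fingers close. It gives the time, the measured TCP pose, the force and the opening at its end, in the units of the state.
- env.read_state(): the state, without advancing time (a new reading comes with each control period).
- env.read_camera(name): name is "scene" or "top" or "wrist"; returns the picture (384x512x3 uint8, red, green, blue); there is no depth.
- env.camera_model(name): a dict with "camera_matrix" (3x3 intrinsics, pixels), "rvec" (rotation vector, rad) and "tvec" (3), from world to camera coordinates, as OpenCV has them; the wrist camera has in their place "mount" (4x4, takes a point from camera to tool coordinates, whose origin is the TCP and whose axes are the flange's). Camera axes: x right, y down, z forward; pixel columns grow to the right and rows downward; lengths in m; the calibration is good to about 2 mm. A picture is of the moment at which its call begins: read the wrist's pose just before it. camera_model takes no time and is no camera call.
- env.close_job(): hands the job in, once; it reports no verdict.
The state is a dict: "time_s": time; "qpos": joint angles; "qd": joint speeds; "effort": joint torques, N m; "ee_pos": TCP position; "ee_rot": TCP orientation; "contact_force": force on the tool from outside, world axes, zero at the start; "moment": the same for the moment, N m; "finger_gap": opening from 0.0 (shut) to 1.0 (fully open).
Only numpy, scipy, OpenCV 4.12 (cv2) and the standard library are available. Lean on these libraries where they do the work, as an engineer would, in place of code of your own. Each camera call takes 0.05 s, during which the arm holds its last target.

TASK

Fit the tension spring to the green tensioner plate: first push the bent-down tang of its hook end fully home in the plate's hole, then stretch the spring and drop the loop at its other end over the red-headed post, so that it stays caught under the head with the spring in tension and the tang still held in its hole. The post is clamped at an unknown place along its slot, so find it gently by touch (never push the spring against plate or post with more than 30 N in all) and do not stretch the spring by more than 70 mm. Leave the other things on the table alone.

Things in the scene. Friction and masses are not known exactly. Their poses are not given: they have to be found in the camera images.
- plate: Green steel plate, 250 (x) x 70 (y) x 20 mm (z), fixed flat on the table. Origin at the centre of its underside, z up, top face at z = 20 mm. On its centre line (y = 0) are the hole at x = -75 mm and, in a black slot along x, the post.
- slot (a point): Middle of the black slot, on the plate's top face at plate x = +70 mm; axes as the plate's. The post's axis stands anywhere within 12 mm of it along x (not measured; clamped, it does not move), at y = 0. The post is a 10 mm diameter stem with a red head of 16 mm diameter that begins 9 mm and ends 12 mm above the plate's top.
- hole (a point): Centre of the mouth of the round 10 mm diameter hole, on the plate's top face; the hole goes right through (20 mm deep), axis vertical; axes as the plate's.
- spring: Tension spring, hook end. Origin: on the tang's axis, in the plane of the spring's underside; x runs along the spring to the loop, z up. The hook end is a brass block from x = -10 to +12 mm, 16 mm wide (y), 24 mm tall, underside at z = 0, to be gripped across its width. With the tang home the underside lies on the plate's top and the relaxed spring rests flat on the plate.
- tang_tip (a point): Lowest point of the steel tang, 16 mm below the spring's origin; the tang is 7 mm in diameter with a round tip and points straight down. Axes as the spring's.
- loop (a point): Centre of the flat round loop: at x = 104 mm plus the stretch in the spring's frame, 4.5 mm above the underside. Of 5 mm wire, clear inner diameter 19 mm, outer 30 mm. Rigidly joined to a second brass block (24 long, 16 wide, 24 mm tall, underside level with the first) to be gripped across its width; the block's centre lies 30 mm nearer to the hook end than this point.
- stretch (a joint): How much longer the spring is than when relaxed, in m (0 = relaxed). The pull is about 1.5 N plus 110 N per m of stretch. Over 0.070 the spring is ruined. The coil, 18 mm thick, joins the two brass blocks and stays straight: the spring only lengthens along its x. Total mass about 90 g.
- rest: Light wooden block, 80 (x) x 44 (y) x 28 mm (z), fixed on the table, on which the spring lies at the start, the hook end with the tang overhanging one end of the block and the loop the other. Origin at the centre of its underside.
- glaze_jar: Blue lidded glaze jar, 68 mm wide, 85 mm tall; bystander. Origin at the centre of its underside, or close to it.
- bowl: Terracotta bowl, 110 mm wide, 55 mm tall; bystander. Origin at the centre of its underside, or close to it.
- spanner: Steel spanner, 170 mm long, lying flat; bystander. Origin at the centre of its underside, or close to it.
- pulley: Spare aluminium pulley, 64 mm wide, 27 mm tall; bystander. Origin at the centre of its underside, or close to it.
- mug: White mug, 72 mm wide, 85 mm tall; bystander. Origin at the centre of its underside, or close to it.
- rib: Flat wooden throwing rib, 100 x 50 x 6 mm; bystander. Origin at the centre of its underside, or close to it.
- loop_tool: Loop trimming tool, dark wood handle, 160 mm long, lying flat; bystander. Origin at the centre of its underside, or close to it.
Mind the look-alikes: they are no part of the job. Of the things like the spring, leave any that is orange, pink or turquoise; of the rest the larger one is meant.

How it is judged:
On the way:
1. the tang is fully home in the hole, the spring still relaxed (horizontal distance between spring and hole below 0.004 m and z of spring in the frame of hole below 0.004 m and value of joint stretch below 0.005 m), for 0.2 s.
At the end, for the whole second after the job is handed in: Tang still held in the hole (spring origin within 4 mm of the hole centre horizontally, less than 9 mm above the plate top), loop caught on the post below its head (loop centre less than 29 mm above the plate underside, spring held stretched by over 16 mm), at rest (horizontal distance between spring and hole below 0.004 m and z of spring in the frame of hole below 0.009 m and value of joint stretch above 0.016 m and z of loop in the frame of plate below 0.029 m and linear speed of spring below 0.02 m/s); the robot touches nothing.
It fails at once if the spring is stretched by more than 70 mm (value of joint stretch above 0.07 m).
It fails at once if the spring is pressed against plate or post with more than 30 N (contact force between spring and plate above 30 N).
It fails at once if another thing on the table is moved by more than 20 mm (distance of any of glaze_jar, bowl, spanner, pulley, mug, rib, loop_tool from where it was at the start of the episode above 0.02 m).
It also fails if it takes over 64 s, if anything falls off the work surface, if the arm or the gripper's body presses on something with over 40 N, if the wrist force passes 120 N, or if a joint passes its speed limit or range.

## Working session

There is one attempt and no reset: what is moved stays moved. The work goes in short steps, Python scripts to look and compute and a tool call to move; the robot and the scene stay as the last step left them, time stands still between calls to the robot, and variables do not carry over. Pictures are saved under pics/ and viewed, and the job is handed in when it is done.

Besides the shell and the picture viewer there is one more tool, called as name([rows], argument=value, ...), one row to a line, values as JSON. drive_tool: Moves the arm, as the interface text tells. Its arguments: {"type":"object","properties":{"moves":{"type":"array","items":{"type":"array"}},"newtons":{"type":"number"}},"required":["moves"]}

```bash
ls; mkdir -p pics; python3 - <<'E'
from station import env
import cv2,json
s=env.read_state();print(s)
for n in ["scene","top","wrist"]:
    im=env.read_camera(n);cv2.imwrite(f"pics/{n}0.png",im[:,:,::-1])
    print(n,env.camera_model(n))
E
```

```text
pics
{'time_s': 0.0, 'qpos': array([-1.27286898,  0.38423338,  0.01635104,  1.37114254, -0.0063112 ,
        1.38819291, -0.04649747]), 'qd': array([-6.91571713e-04,  5.71821018e-05,  2.65168397e-04,  2.35768386e-03,
       -9.39038048e-04,  5.11370077e-05,  3.14809567e-04]), 'effort': array([ 9.46507794e-05, -6.27609515e+01,  8.44532680e-01, -3.71812320e+01,
        1.66049396e-02,  1.46797701e-02,  3.46739205e-05]), 'ee_pos': array([0.22043025, 0.58430858, 0.23028691]), 'ee_rot': array([ 1.79394372e-01,  9.83776769e-01, -9.49475347e-04, -1.65773912e-04]), 'contact_force': array([0.75822908, 0.50148264, 0.19666493]), 'moment': array([ 0.00413553,  0.01756487, -0.02077486]), 'finger_gap': 0.9982089926967581}
scene {'camera_matrix': array([[360.12138735,   0.        , 256.67340339],
       [  0.        , 360.12138735, 189.57028406],
       [  0.        ,   0.        ,   1.        ]]), 'rvec': array([ 1.61430081,  1.88409071, -0.8410836 ]), 'tvec': array([ 0.12001664, -0.273312  ,  1.36188108])}
top {'camera_matrix': array([[491.32580733,   0.        , 265.09542707],
       [  0.        , 491.32580733, 197.83340694],
       [  0.        ,   0.        ,   1.        ]]), 'rvec': array([ 2.20267325, -2.15874688,  0.07904965]), 'tvec': array([-0.06826328,  0.5233608 ,  1.29932516])}
wrist {'camera_matrix': array([[340.66787913,   0.        , 248.60336747],
       [  0.        , 340.66787913, 190.19534667],
       [  0.        ,   0.        ,   1.        ]]), 'mount': array([[-2.76794924e-04, -9.53799539e-01, -3.00443611e-01,
         7.76064613e-02],
       [ 9.99999533e-01, -5.42278345e-04,  8.00250135e-04,
        -9.03946823e-04],
       [-9.26202273e-04, -3.00443249e-01,  9.53799243e-01,
        -1.42844476e-01],
       [ 0.00000000e+00,  0.00000000e+00,  0.00000000e+00,
         1.00000000e+00]])}
```

View pics/top0.png

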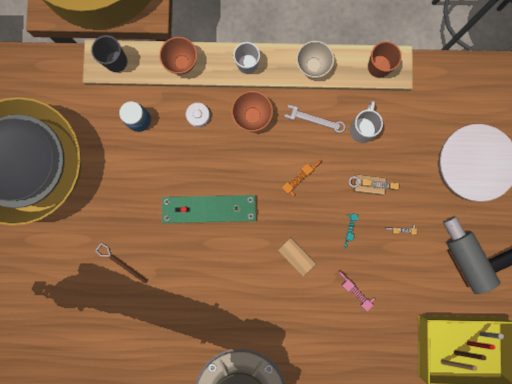

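View pics/scene0.png

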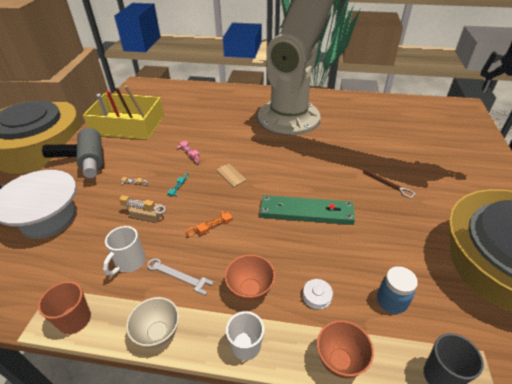

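View pics/wrist0.png

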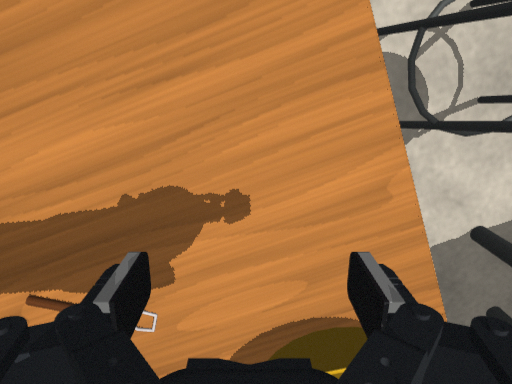

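The top view shows the target spring lying on its rest at about (374,185), with the loop to the left at (354,183) and the hook end to the right at (397,186). The plate is at (210,209), with its hole at (237,209) and the red post at (182,209). Now for coarse positions.

```bash
cat > h.py <<'E'
from station import env
import numpy as np,cv2
from scipy.spatial.transform import Rotation as R
CM={}
def cam(n):
    m=env.camera_model(n);K=np.array(m["camera_matrix"])
    if n=="wrist":
        s=env.read_state();T=np.eye(4);T[:3,:3]=R.from_quat(s["ee_rot"]).as_matrix();T[:3,3]=s["ee_pos"]
        M=T@np.array(m["mount"]);return K,M[:3,:3],M[:3,3]
    Rm=cv2.Rodrigues(np.array(m["rvec"]))[0];return K,Rm.T,-Rm.T@np.array(m["tvec"])
def ray(c,u,v,z):
    K,Rw,o=c;d=Rw@np.linalg.solve(K,[u,v,1.]);return o+d*(z-o[2])/d[2]
def proj(c,p):
    K,Rw,o=c;q=K@(Rw.T@(np.array(p)-o));return q[:2]/q[2]
def grab(n,f):
    c=cam(n);im=env.read_camera(n)[:,:,::-1].copy();cv2.imwrite("pics/"+f+".png",im);
    np.savez("pics/"+f+".npz",K=c[0],R=c[1],o=c[2]);return c,im
def load(f):
    d=np.load("pics/"+f+".npz");return (d["K"],d["R"],d["o"]),cv2.imread("pics/"+f+".png")
E
python3 - <<'E'
from h import *
c=cam("top");im=cv2.imread("pics/top0.png");hsv=cv2.cvtColor(im,cv2.COLOR_BGR2HSV)
m=cv2.inRange(hsv,(65,80,40),(85,255,255));n,l,s,ce=cv2.connectedComponentsWithStats(m)
i=1+np.argmax(s[1:,4]);pts=np.argwhere(l==i)[:,::-1].astype(np.float32)
r=cv2.minAreaRect(pts);print(r);print([ray(c,*p,.02).round(4) for p in cv2.boxPoints(r)],ray(c,*r[0],.02))
for u,v,z in [(237,209,.02),(182,209,.032),(354,183,.035),(397,186,.05),(374,185,.04)]:print(u,v,ray(c,u,v,z).round(4))
cv2.imwrite("pics/topz.png",cv2.resize(im[150:260,150:420],None,fx=2.9,fy=2.9,interpolation=cv2.INTER_CUBIC))
E
```

```text
((208.492919921875, 208.67408752441406), (25.01582908630371, 91.54359436035156), 88.75463104248047)
[array([0.5209, 0.218 , 0.02  ]), array([ 0.5312, -0.0277,  0.02  ]), array([ 0.4641, -0.0307,  0.02  ]), array([0.4538, 0.2141, 0.02  ])] [0.4924358  0.09342109 0.02      ]
237 209 [0.4931 0.017  0.02  ]
182 209 [0.4895 0.1624 0.032 ]
354 183 [ 0.5678 -0.2933  0.035 ]
397 186 [ 0.5604 -0.4035  0.05  ]
374 185 [ 0.5629 -0.3454  0.04  ]
```

View pics/topz.png

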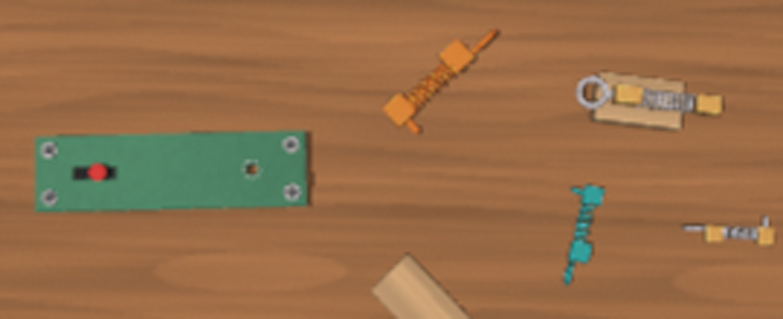

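drive_tool([
  [1, [0, 0, 0], [0, 0, 0.183]],
  [1, [0, 0, 0], [0, 0, 0.183]],
  [1, [0, 0, 0], [0, 0, 0.183]],
  [1, [0, 0, 0], [0, 0, 0.183]],
  [1, [0, 0, 0], [0, 0, 0.183]],
  [1, [0, 0, 0], [0, 0, 0.183]],
  [1, [0, 0, 0], [0, 0, 0.182]],
  [1, [0, 5, 0], [0, 0, 0]],
  [1, [0, 5, 0], [0, 0, 0]],
  [1, [-2, 5, 0], [0, 0, 0]],
], newtons=60)

```text
time_s: 1.4
ee_pos: [0.3693, 0.5548, 0.2303]
ee_rot: [0.731, 0.683, -0.001, 0.0]
contact_force: [0.2, 0.3, -0.5]
finger_gap: 1.001
```

drive_tool([
  [1, [-4.6, 1.3, 0], [0, 0, 0]],
  [1, [-4.6, 1.3, 0], [0, 0, 0]],
  [1, [-4.6, 1.3, 0], [0, 0, 0]],
  [1, [-4.6, 1.3, 0], [0, 0, 0]],
  [1, [-4.6, 1.3, 0], [0, 0, 0]],
  [1, [-4.6, 1.3, 0], [0, 0, 0]],
  [1, [-4.6, 1.3, 0], [0, 0, 0]],
  [1, [-4.6, 1.3, 0], [0, 0, 0]],
  [1, [-4.6, 1.3, 0], [0, 0, 0]],
  [1, [-4.6, 1.3, 0], [0, 0, 0]],
  [1, [-4.6, 1.3, 0], [0, 0, 0]],
  [1, [-4.6, 1.3, 0], [0, 0, 0]],
  [1, [-4.6, 1.3, 0.3], [0, 0, 0]],
  [1, [-4.6, 1.3, 0.3], [0, 0, 0]],
  [1, [-4.6, 1.3, 0.3], [0, 0, 0]],
  [1, [-4.6, 1.3, 0.4], [0, 0, 0]],
  [1, [-4.6, 1.3, 0.4], [0, 0, 0]],
  [1, [-4.6, 1.3, 0.4], [0, 0, 0]],
  [1, [-4.6, 1.3, 0.4], [0, 0, 0]],
  [1, [0, 0, 0], [0, 0, 0]],
])

```text
time_s: 3.9
ee_pos: [0.552, -0.3394, 0.2048]
ee_rot: [0.734, 0.68, -0.002, -0.0]
contact_force: [0.0, -0.4, 0.1]
finger_gap: 1.0
```

```bash
python3 - <<'E'
from h import *
c,im=grab("wrist","w1");print(env.read_state())
E
```

```text
{'time_s': 3.95, 'qpos': array([-0.0167786 ,  0.53690922,  0.78145457,  1.36651968, -0.37297528,
        1.38976433,  0.68647095]), 'qd': array([-0.04992421, -0.03296559, -0.02363898,  0.01663441, -0.00134063,
        0.0008914 , -0.01228555]), 'effort': array([  2.11829156, -59.65986371,  14.89531249, -34.76084232,
         0.12248566,  -0.10071056,   0.24523638]), 'ee_pos': array([ 0.55293649, -0.33694045,  0.2052179 ]), 'ee_rot': array([ 7.32633357e-01,  6.80622486e-01, -1.05069284e-03, -5.39195024e-04]), 'contact_force': array([0.14828545, 0.52467154, 0.12199881]), 'moment': array([ 0.05689126, -0.03451444,  0.01123039]), 'finger_gap': 1.0048469856608075}
```

View pics/w1.png

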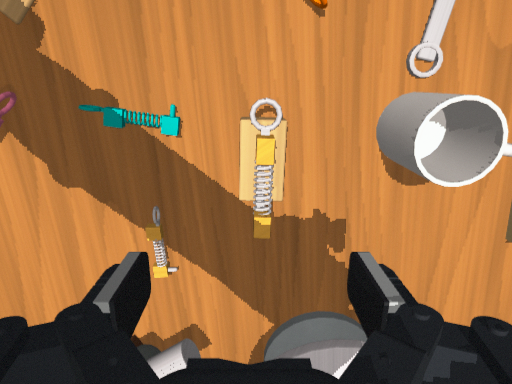

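The wrist view shows the loop at (267,114), the loop block at (265,150) and the hook block at (262,228), all nearly vertical in the picture and lying centred on the rest.

```bash
python3 - <<'E'
from h import *
c,im=load("w1");hsv=cv2.cvtColor(im,cv2.COLOR_BGR2HSV)
for p in [(265,140),(265,155),(262,220),(262,232),(247,170)]:print(p,hsv[p[1],p[0]])
m=cv2.inRange(hsv,(18,170,90),(30,255,255));m[:, :235]=0;m[:,295:]=0;m[:120]=0;m[245:]=0
n,l,s,ce=cv2.connectedComponentsWithStats(m)
for i in range(1,n):
    if s[i,4]>30:
        print(s[i],ce[i]);x,y,w,h=s[i,:4]
        r=cv2.minAreaRect(np.argwhere(l==i)[:,::-1].astype(np.float32));print(r)
        for z in(.052,):print(ray(c,*ce[i],z))
z=cv2.resize(im[90:250,200:330],None,fx=3.6,fy=3.6,interpolation=cv2.INTER_CUBIC);cv2.imwrite("pics/w1z.png",z)
g=ray(c,266.5,114,.0325);print("loop",g)
E
```

```text
(265, 140) [ 24 173 252]
(265, 155) [ 23 175 251]
(262, 220) [ 22 179 250]
(262, 232) [ 19 178 165]
(247, 170) [ 20 118 244]
[256 135  19  30 519] [264.93641618 149.78998073]
((265.0, 149.5), (29.0, 18.0), 90.0)
[ 0.56644297 -0.32024766  0.052     ]
[253 211  18  28 398] [261.52512563 225.42964824]
((261.3069152832031, 224.8172607421875), (17.35650634765625, 26.325420379638672), 4.763641834259033)
[ 0.55879081 -0.39178395  0.052     ]
loop [ 0.5704931  -0.29142157  0.0325    ]
```

View pics/w1z.png

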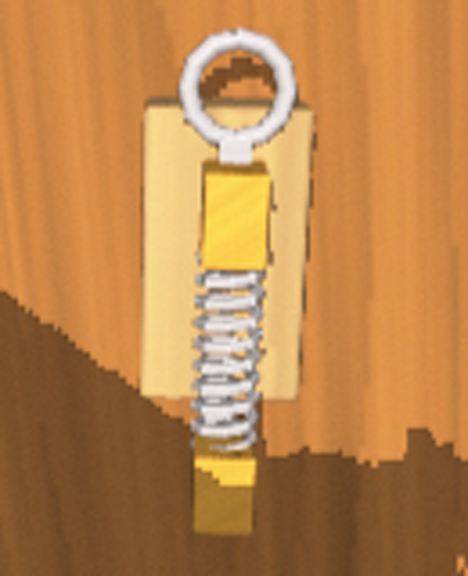

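```bash
python3 - <<'E'
from h import *
c,im=load("w1")
h=ray(c,262.2,227.8,.052);b=ray(c,266,151.5,.052);l=ray(c,266.4,114.4,.0325)
print(h,b,l,np.linalg.norm((b-h)[:2]),np.linalg.norm((l-h)[:2]))
for d in (l-h,b-h):print(np.degrees(np.arctan2(d[1],d[0])))
s=env.read_state();Rm=R.from_quat(s["ee_rot"]).as_matrix();print(Rm.round(4),np.degrees(np.arctan2(Rm[1,0],Rm[0,0])),s["ee_pos"])
print("shift cm",Rm.T@(h-s["ee_pos"])*100)
E
```

```text
[ 0.55926773 -0.39424942  0.052     ] [ 0.5672801  -0.32183369  0.052     ] [ 0.57038129 -0.29176902  0.0325    ] 0.07285763777306152 0.1030812425869849
83.81070951676547
83.68624685741592
[[ 7.350e-02  9.973e-01 -2.300e-03]
 [ 9.973e-01 -7.350e-02 -6.000e-04]
 [-8.000e-04 -2.200e-03 -1.000e+00]] 85.7847364662595 [ 0.55293649 -0.33694045  0.2052179 ]
shift cm [-5.65651284  1.08668211 15.32397695]
```

drive_tool([
  [0, [-2.8, 0.55, 0], [0, 0, 0]],
  [0, [-2.86, 0.54, 0], [0, 0, 0.035]],
  [0, [0, 0, 5], [0, 0, 0]],
  [0, [0, 0, 5], [0, 0, 0]],
  [0, [0, 0, 2], [0, 0, 0]],
  [0, [0, 0, 0], [0, 0, 0]],
  [0, [0, 0, 0], [0, 0, 0]],
])

```text
time_s: 4.82
ee_pos: [0.5622, -0.3926, 0.0888]
ee_rot: [0.743, 0.669, 0.0, 0.002]
contact_force: [-0.9, 0.9, 0.5]
finger_gap: 0.499
```

```bash
python3 - <<'E'
from h import *
s=env.read_state();c,im=grab("wrist","w2");Rm=R.from_quat(s["ee_rot"]).as_matrix();print(Rm.round(4),np.degrees(np.arctan2(Rm[1,0],Rm[0,0])),s["ee_pos"])
print("shift cm",Rm.T@(np.array([.5593,-.3942,.031])-s["ee_pos"])*100, s["finger_gap"])
E
```

```text
[[ 0.1043  0.9945  0.0027]
 [ 0.9945 -0.1043 -0.0019]
 [-0.0017  0.0029 -1.    ]] 84.01550197382502 [ 0.5621701  -0.39264176  0.08883113]
shift cm [-0.17530269 -0.2858017   5.7826149 ] 0.49901688171459313
```

View pics/w2.png

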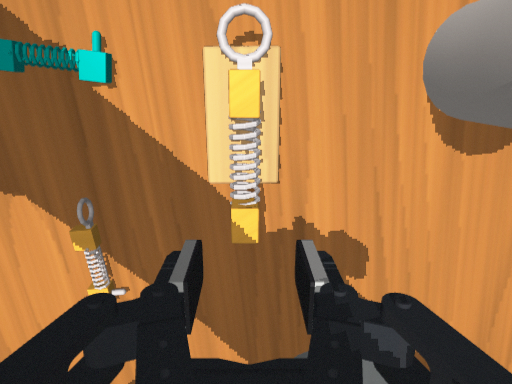

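The block sits at (246,224), midway between the fingers to within 3 mm. I'll go down and grip it.

drive_tool([
  [0, [-0.17, -0.28, 2], [0, 0, 0]],
  [0, [0, 0, 2], [0, 0, 0]],
  [0, [0, 0, 1.2], [0, 0, 0]],
  [0, [0, 0, 0.6], [0, 0, 0]],
  [0, [0, 0, 0], [0, 0, 0]],
  [0, [0, 0, 0], [0, 0, 0]],
])

```text
time_s: 5.62
ee_pos: [0.5584, -0.3938, 0.0289]
ee_rot: [0.743, 0.669, 0.0, 0.0]
contact_force: [0.1, -0.3, -0.3]
finger_gap: 0.499
```

```bash
python3 - <<'E'
from h import *
s=env.read_state();c,im=grab("wrist","w3");Rm=R.from_quat(s["ee_rot"]).as_matrix();print(Rm.round(4),np.degrees(np.arctan2(Rm[1,0],Rm[0,0])),s["ee_pos"])
print("shift cm",Rm.T@(np.array([.5593,-.3942,.031])-s["ee_pos"])*100, s["finger_gap"],s["contact_force"])
E
```

```text
[[ 1.047e-01  9.945e-01  6.000e-04]
 [ 9.945e-01 -1.047e-01 -7.000e-04]
 [-6.000e-04  7.000e-04 -1.000e+00]] 83.98767457373594 [ 0.5583746  -0.39377733  0.02889808]
shift cm [-0.03247075  0.09660679 -0.21010353] 0.4986915650792937 [ 0.1369272  -0.3370337  -0.29094862]
```

View pics/w3.png

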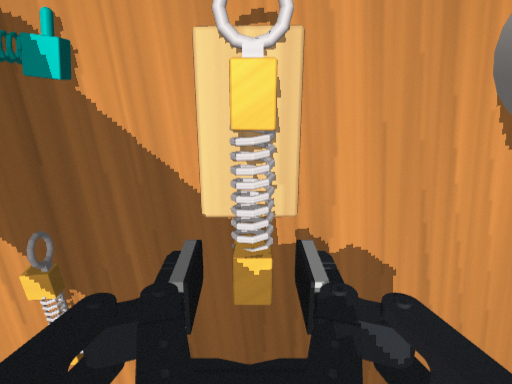

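drive_tool([
  [0, [0, 0.11, -0.2], [0, 0, 0]],
  [-0.4, [0, 0, 0], [0, 0, 0]],
  [-0.7, [0, 0, 0], [0, 0, 0]],
  [-1, [0, 0, 0], [0, 0, 0]],
  [-1, [0, 0, 0], [0, 0, 0]],
  [-1, [0, 0, 0], [0, 0, 0]],
  [-1, [0, 0, 0], [0, 0, 0]],
  [-1, [0, 0, 0], [0, 0, 0]],
], newtons=70)

```text
time_s: 6.68
ee_pos: [0.5593, -0.3936, 0.0307]
ee_rot: [0.743, 0.669, 0.0, 0.0]
contact_force: [-1.1, 1.3, 5.5]
finger_gap: 0.169
```

```bash
python3 - <<'E'
from h import *
s=env.read_state();c,im=grab("wrist","w4");Rm=R.from_quat(s["ee_rot"]).as_matrix();print(np.degrees(np.arctan2(Rm[1,0],Rm[0,0])),s["ee_pos"], s["finger_gap"],s["contact_force"])
E
```

```text
83.98996081501518 [ 0.55933504 -0.39361273  0.030684  ] 0.16938643936989736 [-1.09023429  1.34446483  5.47916157]
```

View pics/w4.png

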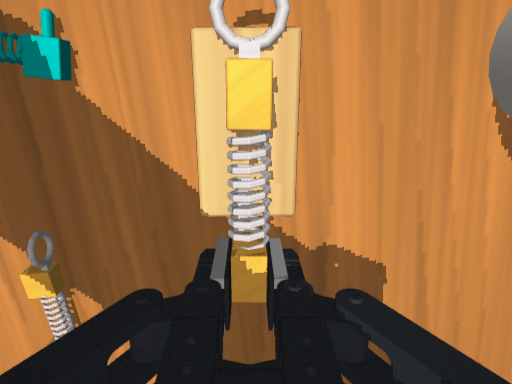

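Gripped at a gap of 0.169. I'll lift and carry to beside the hole, then measure the plate from close up.

drive_tool([
  [-1, [0, 0, -1], [0, 0, 0]],
  [-1, [0, 0, -2], [0, 0, 0]],
  [-1, [0, 0, -3], [0, 0, 0]],
  [-1, [0, 0, -3], [0, 0, 0]],
  [-1, [2, -0.24, 0], [0, 0, 0]],
  [-1, [4, -0.48, 0], [0, 0, 0]],
  [-1, [4.2, -0.48, 0], [0, 0, 0]],
  [-1, [4.2, -0.48, 0], [0, 0, 0]],
  [-1, [4.2, -0.48, 0], [0, 0, 0]],
  [-1, [4.2, -0.48, 0], [0, 0, 0]],
  [-1, [4.2, -0.48, 0], [0, 0, 0]],
  [-1, [4.2, -0.48, 0], [0, 0, 0]],
  [-1, [4.2, -0.48, 0], [0, 0, 0]],
  [-1, [4.2, -0.48, 0], [0, 0, 0]],
  [-1, [2, -0.24, 0], [0, 0, -0.05]],
  [-1, [0, 0, 0], [0, 0, -0.05]],
  [-1, [0, 0, 0], [0, 0, -0.047]],
  [-1, [0, 0, 0], [0, 0, 0]],
  [-1, [0, 0, 0], [0, 0, 0]],
  [-1, [0, 0, 0], [0, 0, 0]],
])

```text
time_s: 9.22
ee_pos: [0.5551, 0.0248, 0.1204]
ee_rot: [0.692, 0.722, -0.0, 0.0]
contact_force: [-0.1, 1.1, -1.2]
finger_gap: 0.167
```

```bash
python3 - <<'E'
from h import *
s=env.read_state();c,im=grab("wrist","w5");Rm=R.from_quat(s["ee_rot"]).as_matrix();print(np.degrees(np.arctan2(Rm[1,0],Rm[0,0])),s["ee_pos"], s["finger_gap"],s["contact_force"])
E
```

```text
92.36379894042834 [0.55507661 0.02482314 0.12042673] 0.1671298111041794 [-0.1315824   1.07700379 -1.16049786]
```

View pics/w5.png

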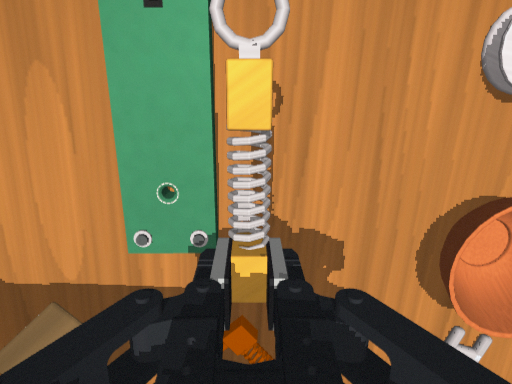

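The hole shows at (168,193), the end screws at (143,239) and (199,239), and the slot at the top edge at (152,2).

```bash
python3 - <<'E'
from h import *
c,im=load("w5")
z=cv2.resize(im[160:260,100:230],None,fx=5,fy=5,interpolation=cv2.INTER_CUBIC);cv2.imwrite("pics/w5z.png",z)
hsv=cv2.cvtColor(im,cv2.COLOR_BGR2HSV)
m=cv2.inRange(hsv,(60,80,40),(90,255,255));m[:,222:]=0
L=[];Rr=[]
for v in range(10,240,5):
    x=np.flatnonzero(m[v,:222]); L.append(ray(c,x[0]-.0,v+.5,.02));Rr.append(ray(c,x[-1]+1,v+.5,.02))
L=np.array(L);Rr=np.array(Rr)
for A in(L,Rr):
    p=np.polyfit(A[:,1],A[:,0],1);print(p,np.degrees(np.arctan2(1,p[0])), "x at y=.017",np.polyval(p,.017))
# bottom edge
for u in (140,170,205):
    x=np.flatnonzero(m[:300,u]);print(u,x[-1],ray(c,u,x[-1]+1,.02))
print("hole",ray(c,167.8,193.5,.02),"screws",ray(c,143,239.5,.02),ray(c,199.5,239.5,.02))
E
```

```text
[-0.04320303  0.45954243] 92.47381272314547 x at y=.017 0.45880797626446107
[-0.0441535  0.5311753] 92.52816731654673 x at y=.017 0.5304246871531394
140 252 [ 0.47003554 -0.03108846  0.02      ]
170 252 [ 0.49383879 -0.03012145  0.02      ]
205 249 [ 0.52160641 -0.02634767  0.02      ]
hole [0.49358475 0.01959675 0.02      ] screws [ 0.47302563 -0.01918362  0.02      ] [ 0.51727415 -0.0173845   0.02      ]
```

View pics/w5z.png

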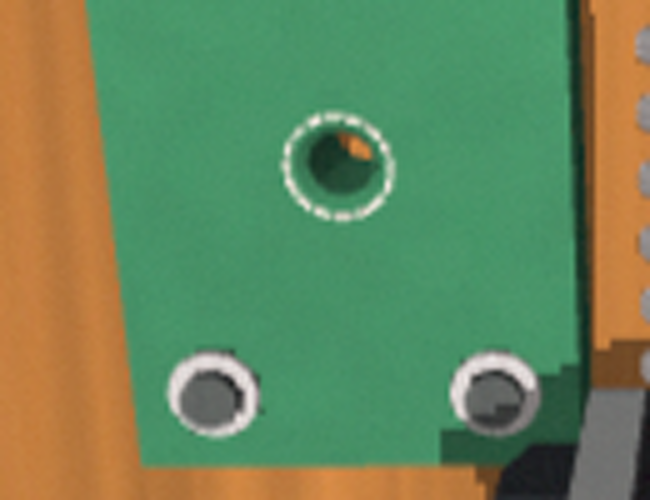

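```bash
python3 - <<'E'
from h import *
c,im=load("w5")
z=cv2.resize(im[220:320,200:300],None,fx=6,fy=6,interpolation=cv2.INTER_CUBIC);cv2.imwrite("pics/w5y.png",z)
s=env.read_state();Rm=R.from_quat(s["ee_rot"]).as_matrix();t=s["ee_pos"]
for u,v in [(249.5,250),(249.5,302),(249.5,60),(249.5,129)]:
    p=ray(c,u,v,.1417);print(u,v,p,(Rm.T@(p-t)*1000).round(1))
p=ray(c,249.5,10,.122);print((Rm.T@(p-t)*1000).round(1))
E
```

```text
249.5 250 [0.55379815 0.03806854 0.1417    ] [ 13.1  -0.7 -21.4]
249.5 302 [0.55480251 0.01403635 0.1417    ] [-10.9  -0.7 -21.4]
249.5 60 [0.55085927 0.10838979 0.1417    ] [ 83.5  -0.7 -21.4]
249.5 129 [0.55181387 0.08554829 0.1417    ] [ 60.7  -0.7 -21.4]
[102.2  -0.6  -1.7]
```

View pics/w5y.png

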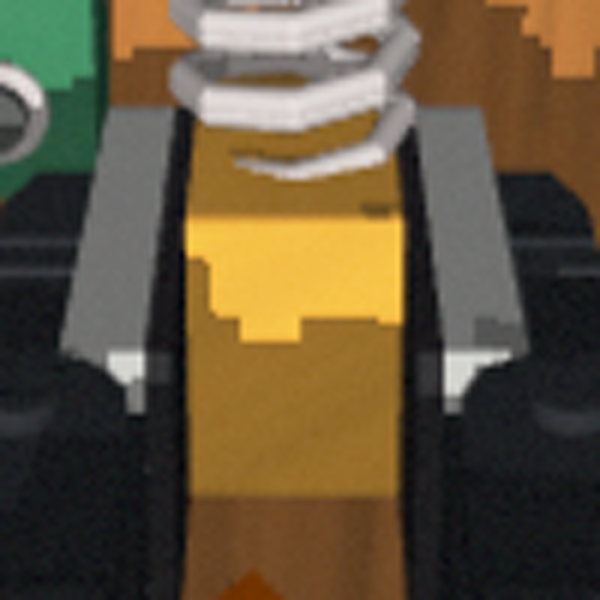

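drive_tool([
  [-1, [0, -2, 0], [0, 0, 0]],
  [-1, [0, -2, 0], [0, 0, 0]],
  [-1, [-0.1, -2.07, 0], [0, 0, 0]],
  [-1, [0, 0, 2], [0, 0, 0]],
  [-1, [0, 0, 3], [0, 0, 0]],
  [-1, [0, 0, 1.6], [0, 0, 0]],
  [-1, [0, 0, 0.8], [0, 0, 0]],
  [-1, [0, 0, 0], [0, 0, 0]],
  [-1, [0, 0, 0], [0, 0, 0]],
  [-1, [0, 0, 0], [0, 0, 0]],
], newtons=40)

```text
time_s: 10.52
ee_pos: [0.495, 0.0217, 0.047]
ee_rot: [0.692, 0.722, 0.001, 0.0]
contact_force: [-0.1, 0.5, -0.9]
finger_gap: 0.172
```

```bash
python3 - <<'E'
from h import *
s=env.read_state();Rm=R.from_quat(s["ee_rot"]).as_matrix();t=s["ee_pos"];c,im=grab("wrist","w6");print(np.degrees(np.arctan2(Rm[1,0],Rm[0,0])),t, s["finger_gap"],s["contact_force"])
tang=t+Rm@np.array([-.0014,-.0007,.0]);print("need cm",Rm.T@(np.array([.4938,.0199,tang[2]])-tang)*100)
c,im=grab("scene","s6");p=proj(c,[.4938,.0199,.02]);print(p);x,y=p.astype(int)
cv2.imwrite("pics/s6z.png",cv2.resize(im[y-50:y+40,x-70:x+60],None,fx=6,fy=6,interpolation=cv2.INTER_CUBIC))
E
```

```text
92.40752506354815 [0.49497171 0.02172258 0.04696427] 0.17213000101334894 [-0.05683172  0.48243321 -0.90977222]
need cm [-3.71752426e-02 -5.47235318e-02 -7.78636158e-05]
[279.08963769 205.41456244]
```

View pics/w6.png

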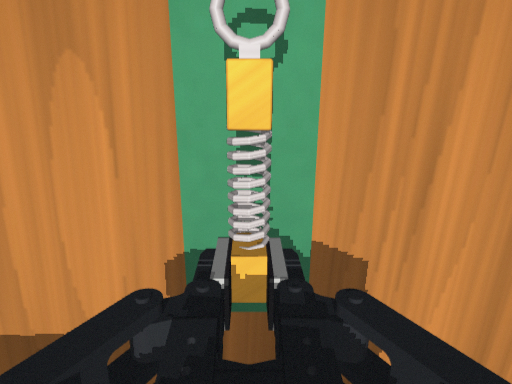

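View pics/s6z.png

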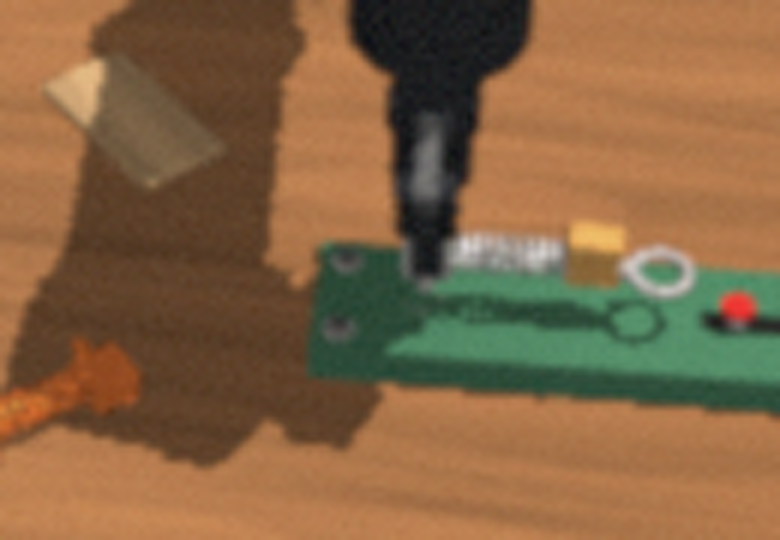

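Aligned to within 0.7 mm. I'll make that small correction and go down to just above contact.

drive_tool([
  [-1, [-0.04, -0.05, 0.3], [0, 0, 0]],
  [-1, [0, 0, 0.3], [0, 0, 0]],
  [-1, [0, 0, 0.2], [0, 0, 0]],
  [-1, [0, 0, 0.1], [0, 0, 0]],
  [-1, [0, 0, 0.1], [0, 0, 0]],
  [-1, [0, 0, 0], [0, 0, 0]],
])

```text
time_s: 11.38
ee_pos: [0.4939, 0.0212, 0.0362]
ee_rot: [0.692, 0.722, -0.0, -0.0]
contact_force: [1.6, 0.1, -1.7]
finger_gap: 0.169
```

drive_tool([
  [-1, [0, 0, 0.1], [0, 0, 0]],
  [-1, [0, 0, 0.1], [0, 0, 0]],
  [-1, [0, 0, 0], [0, 0, 0]],
])

```text
time_s: 11.75
ee_pos: [0.4939, 0.0212, 0.0342]
ee_rot: [0.692, 0.722, -0.0, -0.0]
contact_force: [-1.6, -0.9, -0.8]
finger_gap: 0.173
```

There is no force 4.5 mm below the contact height, so the tang is in the hole.

drive_tool([
  [-1, [0, 0, 0.2], [0, 0, 0]],
  [-1, [0, 0, 0.2], [0, 0, 0]],
  [-1, [0, 0, 0.1], [0, 0, 0]],
  [-1, [0, 0, 0.1], [0, 0, 0]],
  [-1, [0, 0, 0.1], [0, 0, 0]],
  [-1, [0, 0, 0.1], [0, 0, 0]],
  [-1, [0, 0, 0], [0, 0, 0]],
])

```text
time_s: 12.62
ee_pos: [0.4939, 0.0212, 0.0262]
ee_rot: [0.692, 0.722, -0.0, -0.0]
contact_force: [0.2, -0.0, -1.0]
finger_gap: 0.168
```

drive_tool([
  [-1, [0, 0, 0.1], [0, 0, 0]],
  [-1, [0, 0, 0], [0, 0, 0]],
])

```text
time_s: 12.88
ee_pos: [0.4939, 0.0212, 0.0252]
ee_rot: [0.692, 0.722, -0.0, -0.0]
contact_force: [0.6, 0.1, -0.1]
finger_gap: 0.174
```

drive_tool([
  [-1, [0, 0, 0.1], [0, 0, 0]],
  [-1, [0, 0, 0.05], [0, 0, 0]],
  [-1, [0, 0, 0], [0, 0, 0]],
])

```text
time_s: 13.25
ee_pos: [0.4938, 0.0212, 0.0237]
ee_rot: [0.692, 0.722, -0.0, -0.0]
contact_force: [0.0, -0.1, -1.2]
finger_gap: 0.17
```

drive_tool([
  [-1, [0, 0, 0.05], [0, 0, 0]],
  [-1, [0, 0, 0], [0, 0, 0]],
])

```text
time_s: 13.5
ee_pos: [0.4939, 0.0212, 0.0232]
ee_rot: [0.692, 0.722, -0.0, -0.0]
contact_force: [-0.3, 0.3, -1.8]
finger_gap: 0.173
```

```bash
python3 - <<'E'
from h import *
s=env.read_state();Rm=R.from_quat(s["ee_rot"]).as_matrix();t=s["ee_pos"];c,im=grab("wrist","w7");print(np.degrees(np.arctan2(Rm[1,0],Rm[0,0])),t, s["finger_gap"],s["contact_force"])
c,im=grab("scene","s7");p=proj(c,[.4938,.0199,.02]);print(p);x,y=p.astype(int)
cv2.imwrite("pics/s7z.png",cv2.resize(im[y-50:y+40,x-70:x+60],None,fx=6,fy=6,interpolation=cv2.INTER_CUBIC))
E
```

```text
92.4102074063111 [0.49390105 0.0212345  0.0232462 ] 0.17325072272389477 [-0.30408711  0.3014476  -1.81991827]
[279.08963769 205.41456244]
```

View pics/s7z.png

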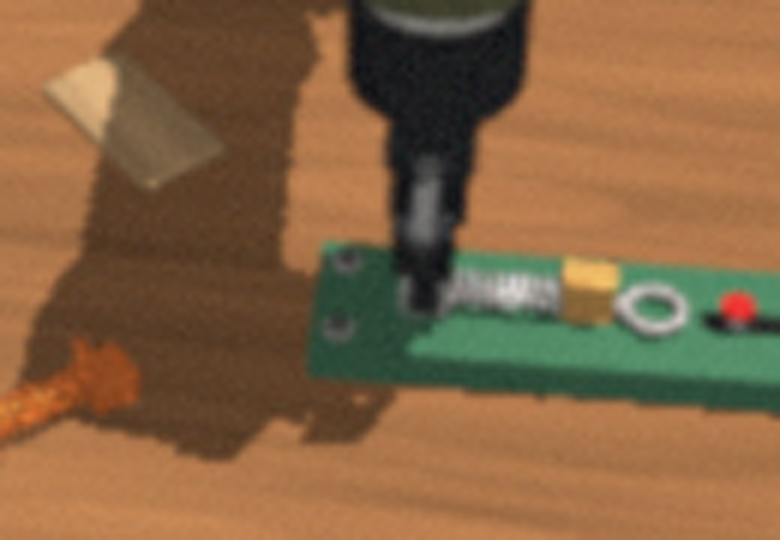

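View pics/w7.png

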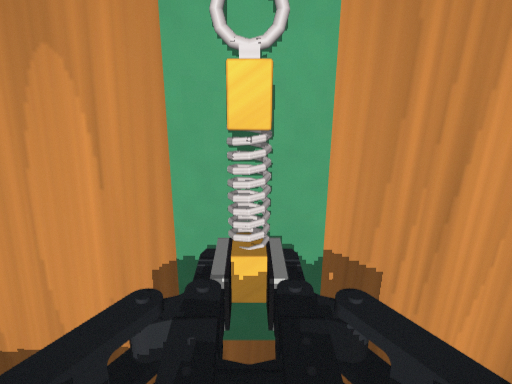

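drive_tool([
  [-1, [0, 0, 0.05], [0, 0, 0]],
  [-1, [0, 0, 0], [0, 0, 0]],
])

```text
time_s: 13.85
ee_pos: [0.494, 0.0212, 0.0231]
ee_rot: [0.692, 0.722, 0.0, -0.0]
contact_force: [-2.7, -0.9, 5.3]
finger_gap: 0.172
```

drive_tool([
  [-1, [0, 0, 0.05], [0, 0, 0]],
  [-1, [0, 0, 0], [0, 0, 0]],
  [-1, [0, 0, 0], [0, 0, 0]],
])

```text
time_s: 14.22
ee_pos: [0.494, 0.0213, 0.0231]
ee_rot: [0.692, 0.722, 0.0, -0.0]
contact_force: [-5.3, 0.4, 12.4]
finger_gap: 0.169
```

The tang is home: it touches at z = 0.0231 with 12 N. Now I'll ease off, release, lift and look.

drive_tool([
  [-1, [0, 0, -0.05], [0, 0, 0]],
  [-0.3, [0, 0, 0], [0, 0, 0]],
  [0, [0, 0, 0], [0, 0, 0]],
  [0, [0, 0, 0], [0, 0, 0]],
  [0, [0, 0, -3], [0, 0, 0]],
  [0, [0, 0, -3], [0, 0, 0]],
  [0, [4, 0, -2], [0, 0, 0]],
  [0, [4, 0, 0], [0, 0, 0]],
  [0, [0, 0, 0], [0, 0, 0]],
  [0, [0, 0, 0], [0, 0, 0]],
  [0, [0, 0, 0], [0, 0, 0]],
])

```text
time_s: 15.6
ee_pos: [0.4906, 0.0998, 0.1027]
ee_rot: [0.693, 0.721, -0.0, 0.0]
contact_force: [-0.1, -0.4, 0.6]
finger_gap: 0.499
```

```bash
python3 - <<'E'
from h import *
s=env.read_state();Rm=R.from_quat(s["ee_rot"]).as_matrix();t=s["ee_pos"];c,im=grab("wrist","w8");print(np.degrees(np.arctan2(Rm[1,0],Rm[0,0])),t, s["finger_gap"],s["contact_force"])
cv2.imwrite("pics/w8z.png",cv2.resize(im[0:250,150:350],None,fx=2.4,fy=2.4,interpolation=cv2.INTER_CUBIC))
E
```

```text
92.28781805742177 [0.49057427 0.09978677 0.10265515] 0.49928885989029925 [-0.11919021 -0.39535581  0.58902087]
```

View pics/w8.png

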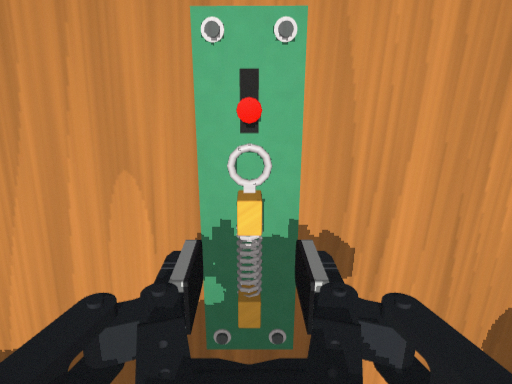

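View pics/w8z.png

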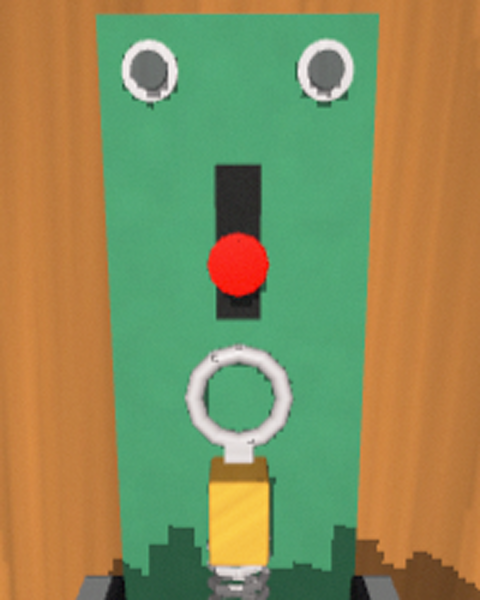

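The spring is seated in line with the plate. The loop is at (249,165), the red head at (249,110), the loop block's top at about (249,218), and the slot runs over rows 69–132.

```bash
python3 - <<'E'
from h import *
c,im=load("w8");hsv=cv2.cvtColor(im,cv2.COLOR_BGR2HSV)
m=cv2.inRange(hsv,(0,180,120),(8,255,255))|cv2.inRange(hsv,(172,180,120),(180,255,255));n,l,s,ce=cv2.connectedComponentsWithStats(m);i=1+np.argmax(s[1:,4]);print(s[i],ce[i])
post=ray(c,ce[i][0]+.3,ce[i][1]+.3,.0315)
def zz(u,v):return 150+u/2.4,v/2.4
ss=env.read_state();Rm=R.from_quat(ss["ee_rot"]).as_matrix();t=ss["ee_pos"]
f=lambda p:(Rm.T@(p-t)*1000).round(1)
print("post",post,f(post))
loop=ray(c,*zz(238.5,398),.0245);print("loop",loop,f(loop))
for v in(483,565):
    p=ray(c,*zz(239,v),.044);print("block edge",p,f(p))
for v in(165,320):
    p=ray(c,*zz(238,v),.02);print("slot end",p,f(p))
for u in (150,326):
    p=ray(c,*zz(u,70),.02);print("screw",p,f(p))
p=ray(c,*zz(238,15),.02);print("plate end",p,f(p))
print("hole",f(np.array([.4938,.0199,.02])))
E
```

```text
[237  97  25  27 517] [248.81044487 109.77756286]
post [0.48743464 0.16024683 0.0315    ] [60.5 -0.7 71.1]
loop [0.48909409 0.12357824 0.0245    ] [23.8 -0.5 78.1]
block edge [0.48990627 0.10548743 0.044     ] [ 5.7 -0.4 58.6]
block edge [0.49085443 0.08209829 0.044     ] [-17.7  -0.4  58.6]
slot end [0.48651484 0.18454672 0.02      ] [84.8 -0.6 82.6]
slot end [0.48812554 0.14445053 0.02      ] [44.7 -0.6 82.6]
screw [0.46348155 0.20618609 0.02      ] [107.4 -22.8  82.6]
screw [0.50774038 0.20794398 0.02      ] [107.3  21.5  82.6]
plate end [0.48511239 0.21945907 0.02      ] [119.8  -0.6  82.6]
hole [-80.    0.1  82.7]
```

Both ways of measuring put the post at plate x = +65.7 mm, 140.7 mm from the hole. So the loop needs about 37 mm of stretch to sit over it. Next I'll grip the loop block, which is 6 mm behind the TCP.

drive_tool([
  [0, [-0.6, 0, 2], [0, 0, 0]],
  [0, [0, 0, 3], [0, 0, 0]],
  [0, [0, 0, 2], [0, 0, 0]],
  [0, [0, 0, 0.85], [0, 0, 0]],
  [0, [0, 0, 0], [0, 0, 0]],
  [0, [0, 0, 0], [0, 0, 0]],
], newtons=60)

```text
time_s: 16.4
ee_pos: [0.4915, 0.0951, 0.0251]
ee_rot: [0.692, 0.722, 0.001, 0.0]
contact_force: [-1.3, -0.8, -0.8]
finger_gap: 0.501
```

```bash
python3 - <<'E'
from h import *
s=env.read_state();Rm=R.from_quat(s["ee_rot"]).as_matrix();t=s["ee_pos"];c,im=grab("wrist","w9");print(np.degrees(np.arctan2(Rm[1,0],Rm[0,0])),t, s["finger_gap"],s["contact_force"],Rm.round(4))
f=lambda p:(Rm.T@(p-t)*1000).round(1)
print("block ctr",f(np.array([.4904,.0938,.0235])),"loop",f(np.array([.4891,.1236,.0235])))
E
```

```text
92.38751204271955 [0.49149474 0.09508222 0.02510579] 0.5008501977822257 [-1.32378519 -0.8058731  -0.77225713] [[-4.170e-02  9.991e-01  1.200e-03]
 [ 9.991e-01  4.170e-02  4.000e-04]
 [ 4.000e-04  1.200e-03 -1.000e+00]]
block ctr [-1.2 -1.1  1.6] loop [28.6 -1.2  1.6]
```

View pics/w9.png

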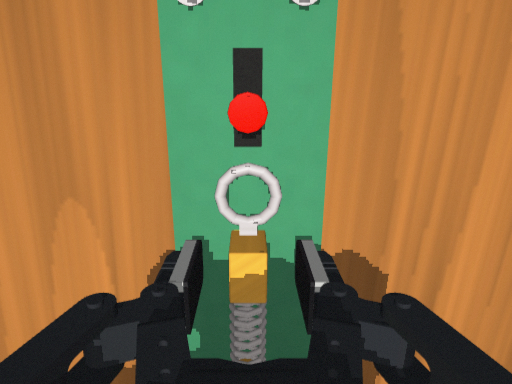

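Everything lines up, with the loop at (248,196) and the post at (248,113). A small correction, then I'll close on the block.

drive_tool([
  [0, [-0.1, -0.06, 0.1], [0, 0, 0]],
  [-0.4, [0, 0, 0], [0, 0, 0]],
  [-0.6, [0, 0, 0], [0, 0, 0]],
  [-0.8, [0, 0, 0], [0, 0, 0]],
  [-1, [0, 0, 0], [0, 0, 0]],
  [-1, [0, 0, 0], [0, 0, 0]],
  [-1, [0, 0, 0], [0, 0, 0]],
  [-1, [0, 0, 0], [0, 0, 0]],
])

```text
time_s: 17.45
ee_pos: [0.4906, 0.0943, 0.0236]
ee_rot: [0.692, 0.722, 0.0, 0.0]
contact_force: [-0.8, -0.1, 5.0]
finger_gap: 0.17
```

```bash
cat > m.py <<'E'
from h import *
import sys
s=env.read_state();Rm=R.from_quat(s["ee_rot"]).as_matrix();t=s["ee_pos"];n=sys.argv[1];c,im=grab("wrist",n)
print(s["time_s"],np.degrees(np.arctan2(Rm[1,0],Rm[0,0])),t, s["finger_gap"],s["contact_force"],s["moment"]);print(Rm.round(4))
hsv=cv2.cvtColor(im,cv2.COLOR_BGR2HSV)
m=cv2.inRange(hsv,(0,180,120),(8,255,255))|cv2.inRange(hsv,(172,180,120),(180,255,255));m[180:]=0
k,l,st,ce=cv2.connectedComponentsWithStats(m);i=1+np.argmax(st[1:,4]);print(st[i],ce[i])
p=ray(c,ce[i][0]+.3,ce[i][1]+.3,.0315);print("post",p,(Rm.T@(p-t)*1000).round(1))
cv2.imwrite("pics/"+n+"z.png",cv2.resize(im[0:250,150:350],None,fx=2.4,fy=2.4,interpolation=cv2.INTER_CUBIC))
E
python3 m.py w10
```

```text
17.45 92.41158599475553 [0.49056591 0.09426236 0.02364145] 0.17002028968816668 [-0.77138398 -0.07521887  5.00328895] [-0.09389286  0.187839    0.01352599]
[[-4.210e-02  9.991e-01  5.000e-04]
 [ 9.991e-01  4.210e-02  3.000e-04]
 [ 3.000e-04  5.000e-04 -1.000e+00]]
[ 230   89   40   43 1298] [249.73189522 110.30123267]
post [0.48726997 0.16034172 0.0315    ] [66.2 -0.5 -7.8]
```

View pics/w10z.png

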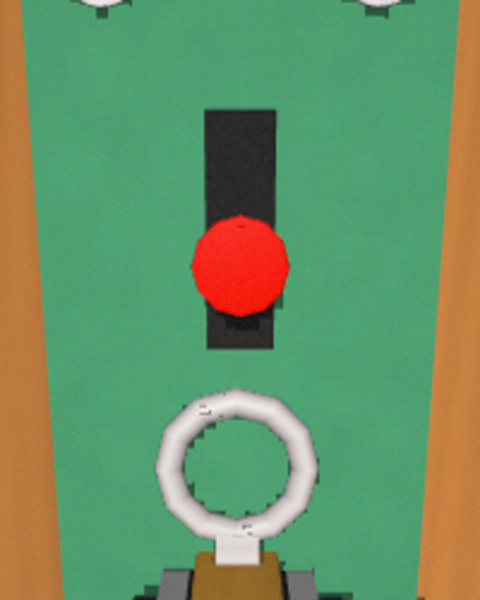

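drive_tool([
  [-1, [0, 0, -0.17], [0, 0.02, 0]],
  [-1, [0, 0, -0.17], [0, 0.02, 0]],
  [-1, [0, 0, -0.17], [0, 0.02, 0]],
  [-1, [0, 0, -0.17], [0, 0.02, 0]],
  [-1, [0, 0, -0.17], [0, 0.02, 0]],
  [-1, [0, 0, 0], [0, 0, 0]],
  [-1, [0, 0, 0], [0, 0, 0]],
])

```text
time_s: 18.38
ee_pos: [0.4901, 0.0933, 0.0316]
ee_rot: [0.691, 0.721, 0.034, -0.036]
contact_force: [0.8, -0.6, -0.2]
finger_gap: 0.173
```

```bash
python3 m.py w11; python3 - <<'E'
from h import *
c,im=load("w10");p=ray(c,248.96,193.75,.0245);print("loop rel tool (w10)",(p-np.array([.49057,.09426,.02364]))*1000)
E
```

```text
18.375 92.38405030464409 [0.49008194 0.09333897 0.03160398] 0.17325365474117702 [ 0.75862546 -0.60580806 -0.15320139] [-0.48213784 -0.03988276  0.01375749]
[[-4.140e-02  9.991e-01 -4.700e-03]
 [ 9.942e-01  4.170e-02  9.910e-02]
 [ 9.920e-02 -5.000e-04 -9.951e-01]]
[ 233   88   37   38 1066] [250.82270169 106.5750469 ]
post [0.48732109 0.16027296 0.0315    ] [66.7  0.   6.7]
loop rel tool (w10) [-2.17888022 29.98942603  0.86      ]
```

View pics/w11.png

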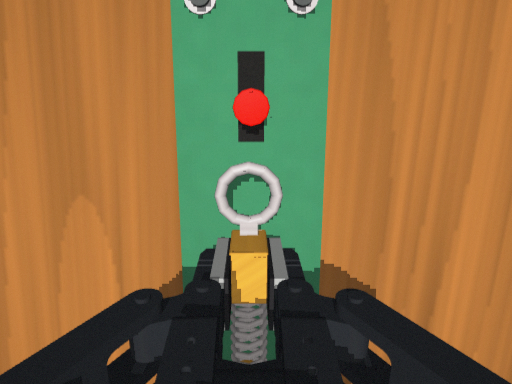

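drive_tool([
  [-1, [0.36, 0, 0], [0, 0, 0]],
  [-1, [0.36, 0, 0], [0, 0, 0]],
  [-1, [0.36, 0, 0], [0, 0, 0]],
  [-1, [0.36, 0, 0], [0, 0, 0]],
  [-1, [0.36, 0, 0], [0, 0, 0]],
  [-1, [0.36, 0, 0], [0, 0, 0]],
  [-1, [0.36, 0, 0], [0, 0, 0]],
  [-1, [0.36, 0, 0], [0, 0, 0]],
  [-1, [0.36, 0, 0], [0, 0, 0]],
  [-1, [0.36, 0.05, 0], [0, 0, 0]],
  [-1, [0, 0, 0], [0, 0, 0]],
  [-1, [0, 0, 0], [0, 0, 0]],
])

```text
time_s: 19.92
ee_pos: [0.4891, 0.1293, 0.0352]
ee_rot: [0.691, 0.721, 0.034, -0.036]
contact_force: [-0.1, -5.2, -0.9]
finger_gap: 0.171
```

```bash
python3 m.py w12; python3 - <<'E'
from h import *
c,im=grab("scene","s12");p=proj(c,[.4938,.0199,.02]);x,y=p.astype(int)
cv2.imwrite("pics/s12z.png",cv2.resize(im[y-50:y+40,x-50:x+80],None,fx=6,fy=6,interpolation=cv2.INTER_CUBIC))
E
```

```text
19.925 92.39456394738862 [0.48905023 0.12932897 0.03523255] 0.17088073917976232 [-0.13058367 -5.23617219 -0.86181178] [-1.35998587  0.16015776 -0.04309981]
[[-4.160e-02  9.991e-01 -4.700e-03]
 [ 9.942e-01  4.180e-02  9.940e-02]
 [ 9.950e-02 -5.000e-04 -9.950e-01]]
[236 174  27   6 111] [248.83783784 177.20720721]
post [0.48674262 0.16503317 0.0315    ] [35.2 -0.8  7.3]
```

View pics/w12z.png

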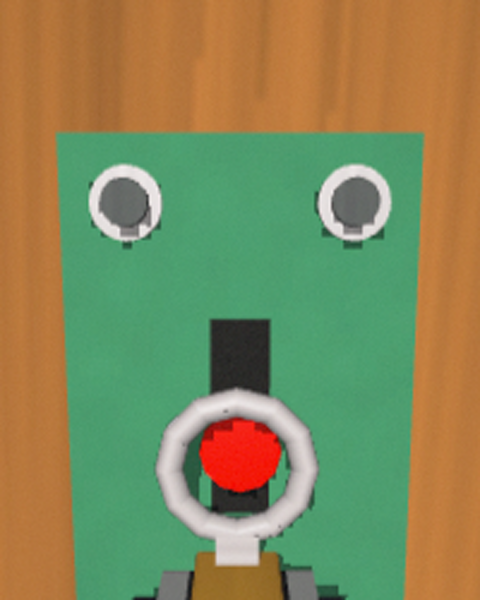

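View pics/s12z.png

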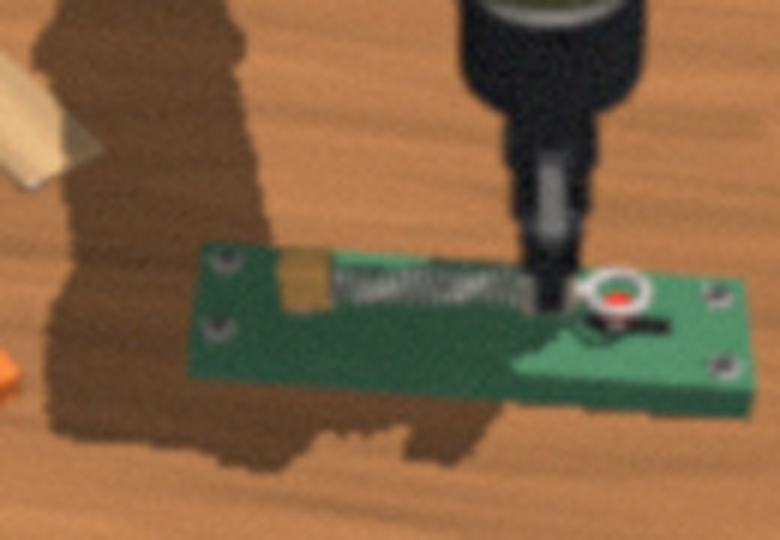

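```bash
python3 - <<'E'
from h import *
c,im=load("w12");t=np.array([.48905,.12933,.03523])
hsv=cv2.cvtColor(im,cv2.COLOR_BGR2HSV)
m=cv2.inRange(hsv,(0,180,120),(8,255,255))|cv2.inRange(hsv,(172,180,120),(180,255,255));m[215:]=0
ys,xs=np.nonzero(m);print(xs.min(),xs.max(),ys.min(),ys.max())
b=ray(c,(xs.min()+xs.max()+1)/2,ys.max()+1,.031);print("post near edge",b)
for row in (180,186,190): 
    q=xs[ys==row];print(row,q.min(),q.max())
w=np.linalg.norm(ray(c,xs.min(),188,.032)-ray(c,xs.max()+1,188,.032));print("width",w)
u=np.array([-.0418,.9991]);
print("post by edge",b[:2]+u*.008,"by earlier",(.48733,.1603))
l=ray(c,248.96,193.75,.0392);print("loop",l)
E
```

```text
233 266 174 204
post near edge [0.48769188 0.15199614 0.031     ]
180 235 263
186 234 266
190 233 266
width 0.015574598607683239
post by edge [0.48735748 0.15998894] by earlier (0.48733, 0.1603)
loop [0.48689956 0.1591238  0.0392    ]
```

The loop is about 1.1 mm short of the post and 0.45 mm to one side. I'll correct that, then lower and level in small steps while watching the force.

drive_tool([
  [-1, [0.11, 0.05, 0], [0, 0, 0]],
  [-1, [0, 0, 0], [0, 0, 0]],
  [-1, [-0.02, 0, 0.24], [0, -0.02, 0]],
  [-1, [0, 0, 0], [0, 0, 0]],
])

```text
time_s: 20.52
ee_pos: [0.4893, 0.1308, 0.0329]
ee_rot: [0.691, 0.721, 0.027, -0.029]
contact_force: [-2.0, -5.2, 0.0]
finger_gap: 0.171
```

drive_tool([
  [-1, [-0.02, 0, 0.2], [0, -0.017, 0]],
  [-1, [0, 0, 0], [0, 0, 0]],
])

```text
time_s: 20.78
ee_pos: [0.4895, 0.1307, 0.031]
ee_rot: [0.692, 0.722, 0.021, -0.023]
contact_force: [-1.2, -5.2, -0.3]
finger_gap: 0.171
```

```bash
python3 m.py w13
```

```text
20.775 92.42269397824748 [0.48945    0.13068046 0.0309642 ] 0.17128814371726445 [-1.24341067 -5.23376911 -0.27838855] [-1.43615743  0.31835874 -0.12064486]
[[-4.220e-02  9.991e-01 -3.300e-03]
 [ 9.971e-01  4.230e-02  6.260e-02]
 [ 6.270e-02 -7.000e-04 -9.980e-01]]
[239 176  21   4  60] [248.83333333 177.91666667]
post [0.48708256 0.16705272 0.0315    ] [36.4 -0.8  1.8]
```

View pics/w13z.png

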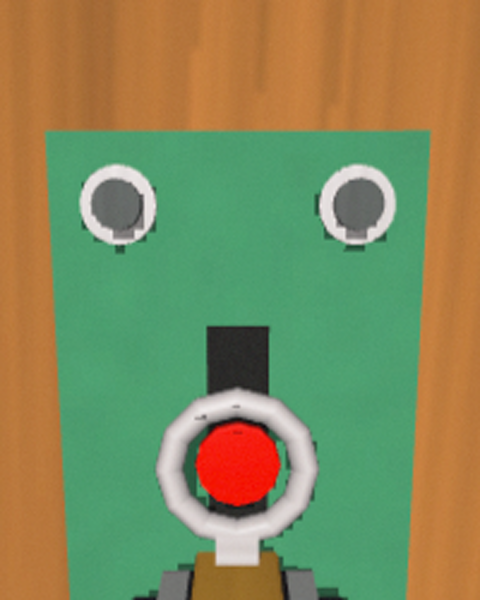

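The red head at (249,193) is centred in the loop. I'll carry on down.

drive_tool([
  [-1, [-0.01, 0, 0.15], [0, -0.012, 0]],
  [-1, [0, 0, 0], [0, 0, 0]],
])

```text
time_s: 21.08
ee_pos: [0.4895, 0.1306, 0.0295]
ee_rot: [0.692, 0.722, 0.017, -0.019]
contact_force: [-1.2, -5.5, 0.5]
finger_gap: 0.171
```

drive_tool([
  [-1, [-0.01, 0, 0.15], [0, -0.012, 0]],
  [-1, [0, 0, 0], [0, 0, 0]],
])

```text
time_s: 21.32
ee_pos: [0.4897, 0.1306, 0.0281]
ee_rot: [0.692, 0.722, 0.013, -0.014]
contact_force: [-1.3, -5.7, 1.9]
finger_gap: 0.172
```

drive_tool([
  [-1, [0, 0, 0.15], [0, -0.012, 0]],
  [-1, [0, 0, 0], [0, 0, 0]],
])

```text
time_s: 21.58
ee_pos: [0.4898, 0.1307, 0.0267]
ee_rot: [0.692, 0.722, 0.009, -0.01]
contact_force: [-1.6, -5.3, 1.1]
finger_gap: 0.174
```

drive_tool([
  [-1, [0, -0.03, 0.12], [0, -0.012, 0]],
  [-1, [0, 0, 0], [0, 0, 0]],
])

```text
time_s: 21.82
ee_pos: [0.4896, 0.1308, 0.0255]
ee_rot: [0.692, 0.722, 0.005, -0.005]
contact_force: [-1.1, -5.0, 1.3]
finger_gap: 0.175
```

drive_tool([
  [-1, [0, 0, 0.1], [0, -0.01, 0]],
  [-1, [0, 0, 0], [0, 0, 0]],
])

```text
time_s: 22.08
ee_pos: [0.4896, 0.1308, 0.0245]
ee_rot: [0.692, 0.722, 0.002, -0.002]
contact_force: [-0.7, -6.0, 1.4]
finger_gap: 0.171
```

drive_tool([
  [-1, [0, 0, 0.07], [0, -0.005, 0]],
  [-1, [0, 0, 0], [0, 0, 0]],
])

```text
time_s: 22.32
ee_pos: [0.4896, 0.1307, 0.0239]
ee_rot: [0.692, 0.722, 0.0, -0.0]
contact_force: [-0.8, -5.5, 1.1]
finger_gap: 0.17
```

```bash
python3 m.py w14
```

```text
22.325 92.40895727267588 [0.48962511 0.13067304 0.0238825 ] 0.16972891923621305 [-0.78010616 -5.47668089  1.07603486] [-1.5021985   0.01916137 -0.09036771]
[[-4.200e-02  9.991e-01  2.000e-04]
 [ 9.991e-01  4.200e-02  3.000e-04]
 [ 3.000e-04  2.000e-04 -1.000e+00]]Traceback (most recent call last):
  File "m.py", line 7, in <module>
    k,l,st,ce=cv2.connectedComponentsWithStats(m);i=1+np.argmax(st[1:,4]);print(st[i],ce[i])
                                                      ~~~~~~~~~^^^^^^^^^^
    return _wrapfunc(a, 'argmax', axis=axis, out=out, **kwds)
    return bound(*args, **kwds)
ValueError: attempt to get argmax of an empty sequence
```

The loop is down and level with no contact force, at a loop height of about 24.8 mm. A quick look before I let it back onto the stem.

View pics/w14.png

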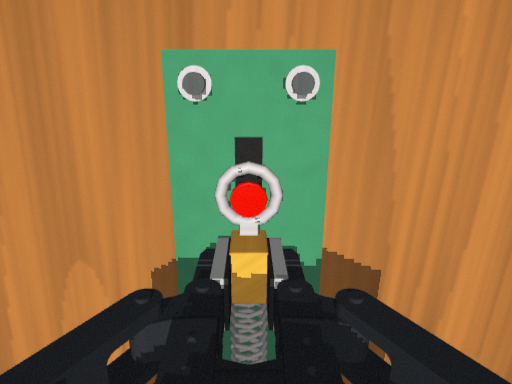

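drive_tool([
  [-1, [-0.15, 0, 0], [0, 0, 0]],
  [-1, [-0.15, 0, 0], [0, 0, 0]],
  [-1, [-0.05, 0, 0], [0, 0, 0]],
  [-1, [0, 0, 0], [0, 0, 0]],
])

```text
time_s: 22.88
ee_pos: [0.4898, 0.1272, 0.0239]
ee_rot: [0.692, 0.722, 0.0, -0.0]
contact_force: [-0.4, -5.6, 1.7]
finger_gap: 0.173
```

drive_tool([
  [-1, [-0.05, 0, 0], [0, 0, 0]],
  [-1, [0, 0, 0], [0, 0, 0]],
])

```text
time_s: 23.12
ee_pos: [0.4898, 0.1268, 0.0238]
ee_rot: [0.692, 0.722, 0.0, 0.0]
contact_force: [-0.2, -4.0, 1.9]
finger_gap: 0.173
```

The picture shows the red head inside the loop at (249,199), and the pull now drops, so the stem is touching. I'll ease off further.

drive_tool([
  [-1, [-0.05, 0, 0], [0, 0, 0]],
  [-1, [0, 0, 0], [0, 0, 0]],
])

```text
time_s: 23.38
ee_pos: [0.4898, 0.1263, 0.0237]
ee_rot: [0.692, 0.722, 0.0, 0.0]
contact_force: [0.8, -4.7, 2.0]
finger_gap: 0.173
```

drive_tool([
  [-1, [-0.05, 0, 0], [0, 0, 0]],
  [-1, [0, 0, 0], [0, 0, 0]],
])

```text
time_s: 23.62
ee_pos: [0.4898, 0.1259, 0.0237]
ee_rot: [0.692, 0.722, 0.0, 0.0]
contact_force: [0.5, -3.4, 2.0]
finger_gap: 0.173
```

drive_tool([
  [-1, [-0.03, 0, 0], [0, 0, 0]],
  [-1, [0, 0, 0], [0, 0, 0]],
])

```text
time_s: 23.88
ee_pos: [0.4897, 0.1258, 0.0237]
ee_rot: [0.692, 0.722, 0.0, -0.0]
contact_force: [0.3, -3.2, 3.1]
finger_gap: 0.17
```

drive_tool([
  [-1, [-0.04, 0, 0], [0, 0, 0]],
  [-0.6, [0, 0, 0], [0, 0, 0]],
  [-0.4, [0, 0, 0], [0, 0, 0]],
  [0, [0, 0, 0], [0, 0, 0]],
  [0, [0, 0, 0], [0, 0, 0]],
  [0, [0, 0, 0], [0, 0, 0]],
])

```text
time_s: 24.62
ee_pos: [0.4896, 0.1251, 0.0236]
ee_rot: [0.692, 0.722, -0.0, -0.0]
contact_force: [0.3, 0.6, -0.6]
finger_gap: 0.5
```

drive_tool([
  [0, [0, 0, -2], [0, 0, 0]],
  [0, [0, 0, -4], [0, 0, 0]],
  [0, [0, 0, -4], [0, 0, 0]],
  [0, [0, 0, 0], [0, 0, 0]],
  [0, [0, 0, 0], [0, 0, 0]],
  [0, [0, 0, 0], [0, 0, 0]],
])

```text
time_s: 25.38
ee_pos: [0.4888, 0.1249, 0.1225]
ee_rot: [0.692, 0.722, -0.001, -0.0]
contact_force: [0.5, -0.2, -0.7]
finger_gap: 0.499
```

```bash
python3 - <<'E'
from h import *
c,im=grab("wrist","w15");s=env.read_state();print(s["time_s"],s["ee_pos"])
c,im=grab("scene","s15");p=proj(c,[.4938,.0199,.02]);x,y=p.astype(int)
cv2.imwrite("pics/s15z.png",cv2.resize(im[y-50:y+40,x-50:x+80],None,fx=6,fy=6,interpolation=cv2.INTER_CUBIC))
E
```

```text
25.425 [0.48888771 0.12488238 0.12252008]
```

View pics/w15.png

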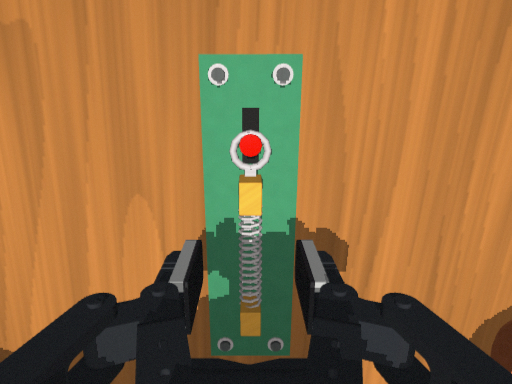

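View pics/s15z.png

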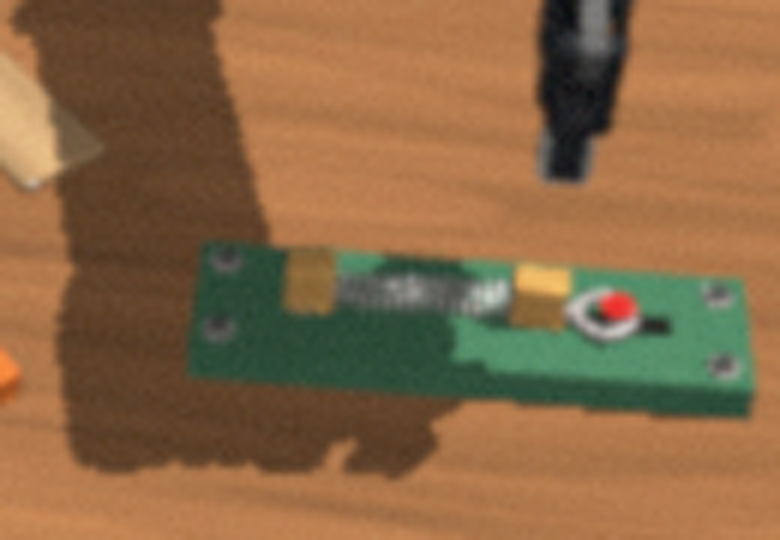

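```bash
python3 - <<'E'
from h import *
c,im=load("w15")
cv2.imwrite("pics/w15z.png",cv2.resize(im[125:350,200:300],None,fx=2.6*1.0,fy=2.6,interpolation=cv2.INTER_CUBIC))
cv2.imwrite("pics/w15y.png",cv2.resize(im[290:350,220:290],None,fx=8,fy=8,interpolation=cv2.INTER_CUBIC))
E
```

```text
(no output)
```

View pics/w15y.png

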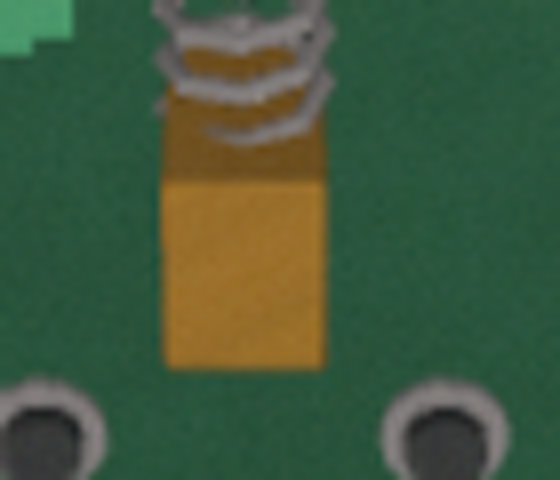

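View pics/w15z.png

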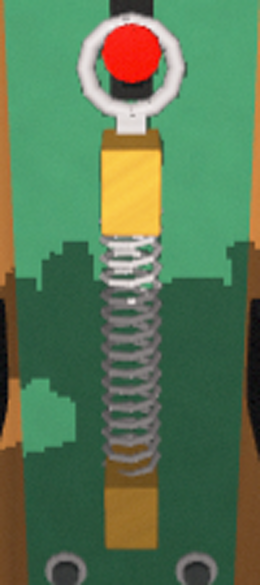

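```bash
python3 - <<'E'
from h import *
c,im=load("w15");H=np.array([.4938,.0199]);u=np.array([-.0436,.99905]);n=np.array([.99905,.0436])
def f(t,p,z):
    q=ray(c,*p,z)[:2]-H;print(t,(q@u*1000).round(1),(q@n*1000).round(1))
for z in(.044,.048):
    f("hook front",(250.6,312.5),z);f("hook back",(250.6,336.2),z)
f("lb front",(250.4,182.7),.044);f("lb back",(250.4,215.4),.044);f("loop",(250.4,150.4),.0245)
a=ray(c,240.4,336,.044);b=ray(c,260.9,336,.044);print("hook width at z=.044",np.linalg.norm(a-b))
E
```

```text
hook front 13.4 -0.2
hook back -8.6 -0.2
hook front 16.4 -0.2
hook back -5.2 -0.2
lb front 117.2 -0.3
lb back 93.4 -0.3
loop 135.5 -0.3
hook width at z=.044 0.016132030236988892
```

The hook is flat and 1.4 mm off the hole centre, which is the 1.5 mm of play taken up. The stretch is about 30 mm and the gripper is clear, so I'm handing in.

```bash
python3 -c "
from station import env
s=env.read_state();print(s['time_s'],s['contact_force']);print(env.close_job())"
```

```text
25.475 [ 0.6126818   0.15504987 -0.34170426]
the job is handed in; nothing more can be done
None
```

The spring is fitted and the job was handed in at 25.5 s. The tang is held in its hole and the loop is caught under the red head with the spring in tension.

- **Tang:** I gripped the hook block and lowered the tang into the hole until the block seated, pressing with about 12 N, with the spring still relaxed. I then released it.
- **Loop:** I gripped the loop block, tilted it up about 0.1 rad and stretched the spring by about 37 mm. I then lowered the loop over the head with no more than about 2 N of extra force, and eased it back onto the stem until the pull dropped.
- **Finding the post:** I located it mainly with the wrist camera, at plate x ≈ +65.7 mm. Touch only confirmed it at the end.

Last checks, from the wrist picture after release:

| Check | Measured | Limit |
|---|---|---|
| Hook offset from hole centre | about 1.4 mm | under 4 mm |
| Hook block | flat on the plate, within about 1 mm | under 9 mm above the plate |
| Loop centre from hole | 135.5 mm | – |
| Stretch | about 30 mm | over 16 mm, never over 70 mm |

The loop's final height was not measured. Before release it was about 24.8 mm (limit 29 mm), worked out from the tool position, and the scene picture afterwards shows it under the head. The gripper is about 10 cm clear and reads no force.

No check failed or disagreed. One picture script crashed when the loop hid the head; I viewed its raw picture instead. I did not measure the bystanders again, but nothing I did came near them.

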